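# Open the filler of a gear pump held in the bench vise

### The job

Unscrew the round cap from the slanting filler neck of the blue pump in the vise, turning it off by its thread without forcing it, and lift it clear. Then stand the cap on its open end on the floor of the white parts tray without dropping it, and leave the other things on the bench as they are.

Things in the scene. Friction and masses are not known exactly. Their poses are not given: they have to be found in the camera images.
- cap: Round aluminium screw cap, 46 mm across and 38 mm tall, 0.1 to 0.2 kg: a solid head (upper 12 mm) on a hollow skirt of almost the same width, fine ribs round its side. Origin: centre of its open underside; z runs up its axis to the closed top. At the start it is screwed fully home on the filler and leans as the neck does.
- cap_grip (a point): Point on the cap's axis 29 mm above its underside, in the head: a height to grip at. Right-hand thread: opens anticlockwise seen from above (positive about the cap's z), rising 14 mm a turn, and is free after just under one turn (340 to 350 degrees, 13 to 14 mm of rise); then it lifts off along the axis. Turns easily, has about 1 mm of play, and stays put when let go part-way.
- filler: Fixed steel filler neck on the pump: a threaded stub 34 mm across and 24.5 mm long on a round collar 54 mm across. Origin: centre of the collar's upper face, where the cap's skirt seats. z runs out along the neck, leaning 30 degrees from vertical towards the vise's -x (robot's) side. Open fingers have room round the cap at any angle, down to the collar's face.
- vise: Fixed bench vise with the blue round pump housing in its jaws (one rigid thing). Origin: centre of its base on the bench; x points to the side away from the robot. Jaws close along y, 116 mm wide, tops 139 mm up; the vise spans y -175 to +130 mm. Housing 128 mm across, axis along y, centre 155 mm above the origin; its shaft ends at y +95 mm.
- tray: Shallow white open parts tray, 160 mm (x) by 210 mm (y), 26 mm high, walls 4 mm, fixed; it stands to the left or the right of the robot's midline. Origin: centre of its underside. A small bearing and a bolt lie in two of its corners; the middle is free.
- tray_in (a point): Centre of the tray's inner floor.
- drill_case: White open case with drill bits, 120 by 200 mm, 30 mm high, fixed, on the other side from the tray. A bystander; origin under its centre.
- wrench: Steel spanner 170 mm long lying between the robot and the vise. A bystander.
- screwdriver: Screwdriver 200 mm long lying behind the vise. A bystander.
- spray_can: Upright spray can, 66 mm across, 170 mm tall. A bystander; origin under its centre.
- tin: Upright tin, 84 mm across, 120 mm tall. A bystander; origin under its centre.
- flange_ring: Rusty flange ring, 100 mm across, 22 mm thick, lying flat. A bystander.
- socket: Spanner socket, 30 mm across, 40 mm tall, standing. A bystander.
Mind the look-alikes: they are no part of the job. What is shaped like the cap but yellow is not meant.

How it is judged (in metres and radians):
On the way, in this order (a step that is already met when the one before it is completed fails the run):
1. the cap is turned up its thread, at least 10 mm off its seat and still true on the neck (z of cap in the frame of filler between 0.01 and 0.03 m and angle between the z axis of cap and the z axis of filler, either way round below 0.2 rad and distance between cap and filler below 0.031 m), for 0.1 s.
2. the cap is lifted clear of the neck (z of cap in the frame of filler above 0.04 m and contact force between cap and filler below 0.1 N), for 0.1 s.
At the end, for the whole second after the job is handed in: The cap stands on its open end on the tray's floor, inside its walls (underside within 4 mm of the floor, axis within 0.12 rad of vertical), at rest and let go (x of cap in the frame of tray_in between -0.053 and 0.053 m and y of cap in the frame of tray_in between -0.078 and 0.078 m and z of cap in the frame of tray_in below 0.004 m and angle between cap's own z axis and vertical below 0.12 rad and linear speed of cap below 0.02 m/s and contact force between the fingers and cap below 0.1 N); the robot touches nothing.
It fails at once if the cap is forced on its thread (over 100 N between cap and neck) (contact force between cap and filler above 100 N).
It fails at once if the cap is dropped or thrown (over 0.6 m/s while not held) (contact force between the fingers and cap below 0.3 N and linear speed of cap above 0.6 m/s).
It fails at once if a bystander on the bench is pushed more than 30 mm or knocked over (distance of any of wrench, screwdriver, spray_can, tin, flange_ring, socket from where it was at the start of the episode above 0.03 m or angle between any of spray_can, tin, socket's own z axis and vertical above 0.5 rad).
It also fails if it takes over 72 s, if anything falls off the work surface, if the arm or the gripper's body presses on something with over 40 N, if the wrist force passes 120 N, or if a joint passes its speed limit or range.

### The arm

A 6-joint arm with a two-finger parallel gripper is mounted at the origin on the work surface. World frame = base frame: x ahead of the robot, y to its left, z up, the work surface at z = 0. Lengths are in m, angles in degrees, forces in N, time in s.
With the tool pointing down it reaches from about 0.3 to 0.775 m from the base axis. Payload 14.6 kg.
Tool frame: the origin (TCP) lies at the very end of the fingers, on their centre line; the grasp point (between the pads) lies 19 mm behind it; z points along the fingers, y is the line along which they close (so a half turn about z gives the same grasp; the last joint's range is limited). The gripper opens to 94 mm and grips with 3 to 60 N. Pads are 16 mm wide; open, the fingers measure 119 mm over their backs; the gripper's body (75 mm by 177 mm) begins 78 mm behind the grasp point.
Start: joints at [61.673, 17.183, 87.147, -0, 75.671, -3.816], TCP at [0.228, 0.5, 0.205] pointing down, gripper open.
Joint ranges: [-173.82, 173.82], [-45.26, 126.66], [13.44, 144.39], [-59.66, 239.66], [0, 175.72], [-146.38, 146.38]. Speed limits (degrees/s): [127.2, 127.2, 147.25, 180, 180, 180].

### API

Orientations are given as a 3x3 rotation matrix whose columns are the frame's x, y, z axes.
In Python, from station import env, cams, job gives the robot as it stands.
- The arm moves only by the tool apply_moves, never from a script. Its argument "deltas" is a list of rows, each a list of 7 numbers: the shift along the tool's x, y, z in cm, then the turn, a rotation vector about the tool's x, y, z in degrees, then the finger opening in cm, from 0 to 9.4. A call has 1 to 10 rows; each row is the pose to reach, as a shift and turn from the pose commanded when the call began, along the tool's axes at that moment; what a row does not reach only later rows make up. A row lasts 1/10 s, in which the tool goes at most 50 mm and 8.59 degrees, less where a joint would pass 70% of its speed; a pose out of reach is approached as far as the arm can. A call with a gripper value outside its range is refused whole. The fingers move at their own pace and stop on an object; "squeeze" is the grip in N (left out, the last holds). Time passes only in rows, so rows that repeat a pose let the fingers close. It gives the time, the measured TCP pose, the force, the opening and the grip force at its end, in the units of the state.
- env.get_obs(): the state, without advancing time (a new reading comes with each control period).
- cams.grab_frame(name): name is "scene" or "top" or "wrist"; returns a dict with "img" (400x640x3 uint8, red, green, blue), "camera_matrix" (3x3 intrinsics, pixels), "dist_coeffs" ([k1, k2, p1, p2, k3] as OpenCV has them; the pictures are not rectified), "R" (3x3) and "t" (3): a world point X has camera coordinates R X + t; the wrist camera has in their place "mount" (4x4, takes a point from camera to tool coordinates, whose origin is the TCP and whose axes are the flange's). Camera axes: x right, y down, z forward; pixel columns grow to the right and rows downward; lengths in m; the calibration is good to about 2 mm. A picture is of the moment at which its call begins: read the wrist's pose just before it. There is no depth.
- job.job_done(): hands the job in; it is judged then, once.
The state is a dict: "time": time; "joint_pos": joint angles; "qvel": joint speeds; "tau": joint torques, N m; "tool_pos": TCP position; "eef_rot": TCP orientation; "force": force on the tool from outside, world axes, zero at the start; "wrist_torque": the same for the moment, N m; "grip_width": finger opening in m; "grasp_force": force on a finger pad.
Only numpy, scipy, OpenCV 4.12 (cv2) and the standard library are available. Lean on these libraries where they do the work, as an engineer would, in place of code of your own. Each camera call takes 0.05 s, during which the arm holds its last target. There are 200 camera calls.

## Working session

There is one attempt and no reset: what is moved stays moved. The work goes in short steps, Python scripts to look and compute and a tool call to move; the robot and the scene stay as the last step left them, time stands still between calls to the robot, and variables do not carry over. Pictures are saved under pics/ and viewed, at most 10 in all, crops included, and the job is handed in when it is done.

Besides the shell and the picture viewer there is one more tool, called as a command line: name --pt "numbers of a row" for each row, then --argument value for the rest. apply_moves: Moves the arm, as the interface text tells. Its arguments: {"type":"object","properties":{"deltas":{"type":"array","items":{"type":"array","items":{"type":"number"}}},"squeeze":{"type":"number"}},"required":["deltas"]}

```bash
mkdir -p pics
cat > h.py <<'E'
import numpy as np, cv2
from station import env, cams, job
def grab(n,save=None):
    o=env.get_obs(); f=cams.grab_frame(n)
    if n=="wrist":
        M=np.array(f["mount"]); T=np.eye(4); T[:3,:3]=o["eef_rot"]; T[:3,3]=o["tool_pos"]
        W=T@M; f["R"]=W[:3,:3].T; f["t"]=-W[:3,:3].T@W[:3,3]
    if save: cv2.imwrite("pics/"+save,f["img"][:,:,::-1])
    return f
def ray(f,uv):
    p=cv2.undistortPoints(np.array([[uv]],float),np.array(f["camera_matrix"]),np.array(f["dist_coeffs"]))[0,0]
    R=np.array(f["R"]);t=np.array(f["t"]);d=R.T@np.array([p[0],p[1],1]);return -R.T@t,d/np.linalg.norm(d)
def plane(f,uv,z):
    c,d=ray(f,uv);return c+d*(z-c[2])/d[2]
def tri(a,b):
    A=[];y=0;S=np.zeros((3,3))
    for c,d in (a,b):
        P=np.eye(3)-np.outer(d,d);S+=P;y=y+P@c
    X=np.linalg.solve(S,y);return X,[np.linalg.norm(np.cross(X-c,d)) for c,d in (a,b)]
def proj(f,X):
    r,_=cv2.Rodrigues(np.array(f["R"]));return cv2.projectPoints(np.array(X,float).reshape(-1,3),r,np.array(f["t"],float),np.array(f["camera_matrix"]),np.array(f["dist_coeffs"]))[0][:,0]
E
python3 -c "
from h import *
a=grab('scene','s.png');b=grab('top','t.png')
for f in(a,b):print(-np.array(f['R']).T@f['t'],f['R'][2])
print(env.get_obs())"
```

```text
[ 1.23041634 -0.37363672  1.32797392] [-0.45065423  0.27228465 -0.85015989]
[ 0.49545457 -0.01272883  1.20744677] [ 0.10186098 -0.01390582 -0.99470145]
{'time': 0.1, 'joint_pos': array([ 6.16740738e+01,  1.72130176e+01,  8.71777150e+01, -1.87220752e-03,
        7.56701837e+01, -3.81615604e+00]), 'qvel': array([ 0.02026807, -0.2286526 ,  0.09325   ,  0.00593689,  0.14941493,
        0.00058986]), 'tau': array([ 1.40149579e-03, -5.32639825e+01, -3.53287625e+01,  7.09608220e-02,
        2.34620314e-02, -2.35176043e-05]), 'tool_pos': array([0.22806367, 0.50021938, 0.20493041]), 'eef_rot': array([[-9.09893896e-01,  4.14840778e-01, -4.76600110e-04],
       [ 4.14841049e-01,  9.09893400e-01, -9.50907521e-04],
       [ 3.91800798e-05, -1.06293824e-03, -9.99999434e-01]]), 'force': array([-1.02854062,  0.35904545,  0.26438584]), 'wrist_torque': array([-0.04223129, -0.00665793, -0.02200663]), 'grasp_force': 0.0, 'grip_width': 0.09421190192807663}
```

View pics/s.png

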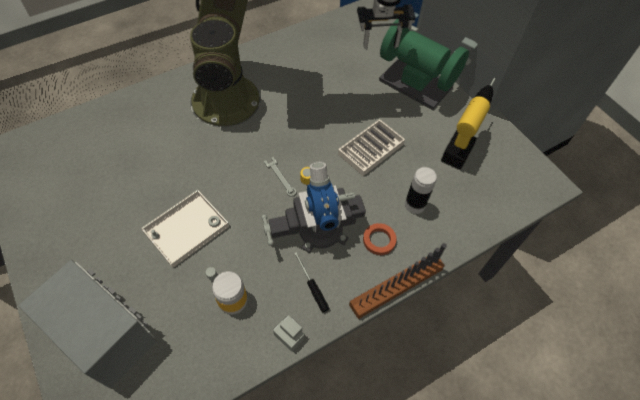

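View pics/t.png

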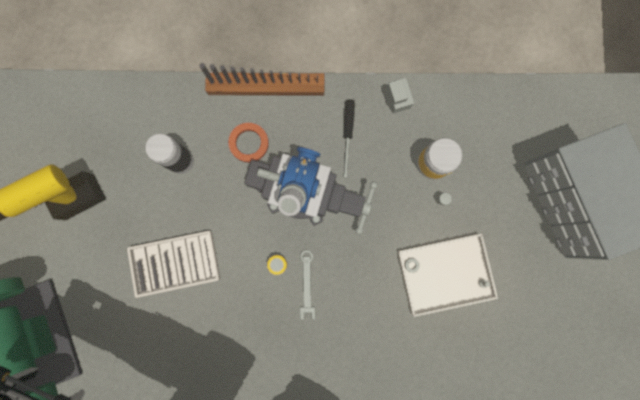

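The cap is the silver cylinder on the blue pump, at scene (319,172) and top (290,203). The other candidate is the yellow ring-like cap on the bench, at scene (307,175) and top (277,264), which the task rules out. The tray is at top (447,274). I'll confirm the cap in one enlarged crop.

```bash
python3 -c "
import cv2,numpy as np
a=cv2.imread('pics/s.png')[135:255,260:380];b=cv2.imread('pics/t.png')[135:255,240:380]
a=cv2.resize(a,(400,400),interpolation=cv2.INTER_CUBIC);b=cv2.resize(b,None,fx=400/140,fy=400/140,interpolation=cv2.INTER_CUBIC)
b=cv2.copyMakeBorder(b,0,400-b.shape[0],0,0,cv2.BORDER_CONSTANT)
cv2.imwrite('pics/c.png',np.hstack([a,b]))"
```

```text
(no output)
```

View pics/c.png

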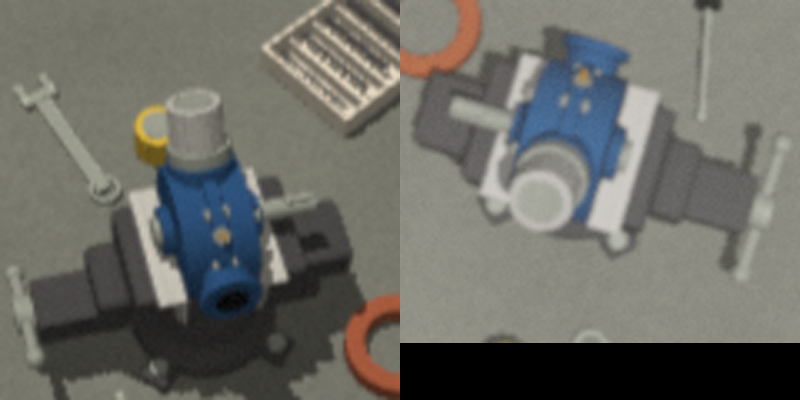

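The crop shows the silver ribbed cap on the pump's neck, with the top disc centred at scene (317.9,165.3) and top (289,205.4). The yellow one lies separate on the bench. Next I'll triangulate the cap and find the vise yaw and the tray.

```bash
python3 -c "
from h import *
s=grab('scene');t=grab('top')
X,e=tri(ray(s,(317.9,165.3)),ray(t,(289,205.4)));print('captop',X,e)
g=lambda u,v:(240+(u-400)/2.857,135+v/2.857)
for a,b in (((658,90),(622,235)),((528,52),(488,195))):
    d=plane(t,g(*a),.139)-plane(t,g(*b),.139);print('vise x dir',np.degrees(np.arctan2(d[1],d[0])),np.linalg.norm(d))
d=plane(t,g(762,208),.09)-plane(t,g(440,107),.09);print('y dir',np.degrees(np.arctan2(d[0],-d[1])))
im=t['img'].astype(int);m=((im.min(2)>190)).astype(np.uint8);m[:, :395]=0;m[:225]=0;m[320:]=0
c=max(cv2.findContours(m,0,2)[0],key=cv2.contourArea);r=cv2.minAreaRect(c);print(r)
P=np.array([plane(t,p,.026) for p in cv2.boxPoints(r)]);print('tray',P,P.mean(0))
"
```

```text
captop [0.5794769  0.04345984 0.25522924] [np.float64(0.0008719268216637803), np.float64(0.0008719268216637249)]
vise x dir -13.74991241998623 0.11850879287647778
vise x dir -14.839552335098356 0.11794680594750483
y dir -17.322926737739266
((444.69769287109375, 272.6092529296875), (59.94765090942383, 79.61863708496094), 77.7352294921875)
tray [[ 0.48556813 -0.21657776  0.026     ]
 [ 0.52771325 -0.40931922  0.026     ]
 [ 0.38557183 -0.43547753  0.026     ]
 [ 0.34450785 -0.24523413  0.026     ]] [ 0.43584026 -0.32665216  0.026     ]
```

```bash
cat >> h.py <<'E'
from scipy.spatial.transform import Rotation as Ro
def axis(psi): p=np.radians(psi);return np.array([-.5*np.cos(p),-.5*np.sin(p),.75**.5])
def frame(z,y):
    y=y-z*(y@z);y/=np.linalg.norm(y);return np.c_[np.cross(y,z),y,z]
def delta(p,R):
    o=env.get_obs();C=np.array(o["eef_rot"]);d=C.T@(np.array(p)-o["tool_pos"])*100
    w=Ro.from_matrix(C.T@R).as_rotvec(degrees=True);print('cm',d.round(2),'deg',w.round(2),np.linalg.norm(w).round(1))
E
python3 -c "
from h import *
a=axis(-14.7);X=np.array([.5795,.0435,.2552]);p=X+.13*a;print(p)
delta(p,frame(-a,np.array([1,.07,0.])))
delta(np.array([.228,.5,.37]),np.array(env.get_obs()['eef_rot']))
"
```

```text
[0.5166276  0.05999427 0.3677833 ]
cm [-44.52 -28.11 -16.25] deg [-19.85 -24.25  57.45] 65.4
cm [ -0.    -0.04 -16.49] deg [0. 0. 0.] 0.0
```

apply_moves --pt "0 0 -5 0 0 0 9.4" --pt "0 0 -10 0 0 0 9.4" --pt "0 0 -15 0 0 0 9.4" --pt "-4 -2.5 -17 -2 -2.4 5.7 9.4" --pt "-8 -5 -17 -4 -4.8 11.5 9.4" --pt "-12 -7.6 -17 -6 -7.2 17.2 9.4" --pt "-16 -10.1 -17 -8 -9.7 23 9.4" --pt "-20 -12.6 -17 -10 -12.1 28.7 9.4" --pt "-24 -15.2 -17 -12 -14.5 34.5 9.4" --pt "-28 -17.7 -17 -14 -17 40.2 9.4"

```text
time: 1.2
tool_pos: [0.4101, 0.2214, 0.3757]
eef_rot: [[-0.38, 0.848, 0.368], [0.906, 0.422, -0.035], [-0.185, 0.32, -0.929]]
force: [0.6, -0.1, -0.3]
grip_width: 0.094
grasp_force: 0.0
```

```bash
python3 -c "
from h import *
a=axis(-14.7);X=np.array([.5795,.0435,.2552]);p=X+.13*a;o=env.get_obs();print(o['tool_pos'],o['joint_pos'])
delta(p,frame(-a,np.array([1,.07,0.])))
"
```

```text
[0.41005602 0.22137011 0.37565578] [ 31.22127934  -8.68059778  95.17390662 -13.16318854  76.15886151
   7.85919314]
cm [-18.53   1.98   5.23] deg [-5.72 -7.23 16.98] 19.3
```

apply_moves --pt "-3.7 0.4 1.0 -1.1 -1.4 3.4 9.4" --pt "-7.4 0.8 2.1 -2.3 -2.9 6.8 9.4" --pt "-11.1 1.2 3.1 -3.4 -4.3 10.2 9.4" --pt "-14.8 1.6 4.2 -4.6 -5.8 13.6 9.4" --pt "-18.5 2.0 5.2 -5.7 -7.2 17.0 9.4" --pt "-18.5 2.0 5.2 -5.7 -7.2 17.0 9.4" --pt "-18.5 2.0 5.2 -5.7 -7.2 17.0 9.4"

```text
time: 1.9
tool_pos: [0.5165, 0.0623, 0.3674]
eef_rot: [[-0.072, 0.874, 0.48], [0.981, 0.15, -0.126], [-0.182, 0.462, -0.868]]
force: [-0.3, -1.0, -0.5]
grip_width: 0.0937
grasp_force: 0.0
```

```bash
python3 -c "
from h import *
o=env.get_obs();print(o['tool_pos'],o['joint_pos'])
f=grab('wrist','w1.png');a=axis(-14.7);X=np.array([.5795,.0435,.2552])
print(proj(f,[X,X-.038*a]), -np.array(f['R']).T@f['t'],f['R'][2])
"
```

```text
[0.51648119 0.06225459 0.36737549] [  8.71118356  -6.90744227  96.79794021 -12.76869864  62.98183298
   4.94197641]
[[316.76350355 195.67660728]
 [316.74907801 188.08367355]] [0.4242293  0.15486287 0.50985883] [ 0.48332562 -0.36575242 -0.79537508]
```

View pics/w1.png

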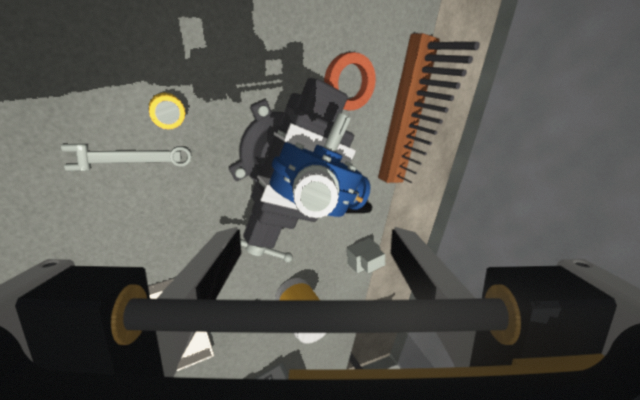

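```bash
python3 -c "
import cv2
a=cv2.imread('pics/w1.png')[150:240,260:380]
cv2.imwrite('pics/c2.png',cv2.resize(a,(800,600),interpolation=cv2.INTER_CUBIC))"
```

```text
(no output)
```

View pics/c2.png

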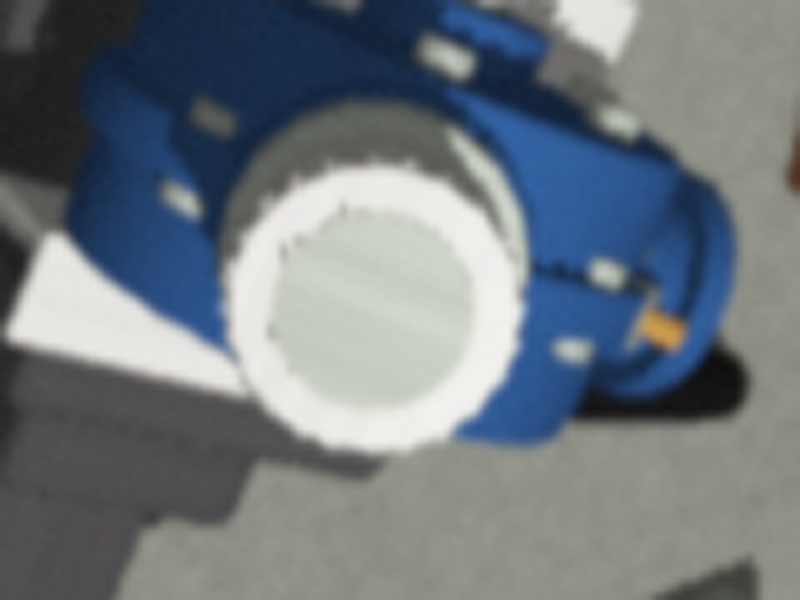

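```bash
python3 -c "
from h import *
f=grab('wrist');s=grab('scene');t=grab('top')
S=np.zeros((3,3));y=0
for c,d in (ray(s,(317.9,165.3)),ray(t,(289,205.4)),ray(f,(316.1,196.2)),ray(f,(316.1,196.2))):
    P=np.eye(3)-np.outer(d,d);S+=P;y=y+P@c
X=np.linalg.solve(S,y);a=axis(-14.7);print(X,proj(f,[X,X-.038*a]),proj(t,X),proj(s,X))
o=env.get_obs();print(o['tool_pos'])
R=frame(-a,np.array([1,.07,0.]))
R2=np.array(o['eef_rot'])@Ro.from_rotvec([0,0,80],degrees=True).as_matrix()
delta(X-.027*a,np.array(R));delta(X+.06*a,R)
"
```

```text
[0.57927347 0.04347146 0.25481942] [[316.22247385 196.14867783]
 [316.24187856 188.54240928]] [[288.61197072 205.3282931 ]] [[317.5425127  165.36994322]]
[0.51630212 0.06348134 0.36791567]
cm [-0.38 -0.04 15.79] deg [-0.1  -0.17  0.29] 0.3
cm [-0.36 -0.06  7.09] deg [-0.1  -0.17  0.29] 0.3
```

apply_moves --pt "-0.1 0 0.7 0 0 8.5 9.4" --pt "-0.2 0 1.4 0 0 17 9.4" --pt "-0.37 -0.05 2.1 0 0 25.5 9.4" --pt "-0.37 -0.05 2.8 0 0 34 9.4" --pt "-0.37 -0.05 3.5 0 0 42.5 9.4" --pt "-0.37 -0.05 4.2 0 0 51 9.4" --pt "-0.37 -0.05 4.9 0 0 59.5 9.4" --pt "-0.37 -0.05 5.6 0 0 68 9.4" --pt "-0.37 -0.05 6.3 0 0 76.5 9.4" --pt "-0.37 -0.05 7.0 0 0 85 9.4"

```text
time: 3.1
tool_pos: [0.5501, 0.051, 0.3073]
eef_rot: [[0.864, 0.145, 0.482], [0.231, -0.965, -0.124], [0.447, 0.219, -0.867]]
force: [-1.0, 0.3, 0.4]
grip_width: 0.0941
grasp_force: 0.0
```

apply_moves --pt "0 0 0 0 0 5 9.4" --pt "0 0 0 0 0 10 9.4" --pt "0 0 0 0 0 10 9.4" --pt "0 0 0 0 0 10 9.4"

```text
time: 3.5
tool_pos: [0.55, 0.0507, 0.3075]
eef_rot: [[0.876, -0.0, 0.482], [0.068, -0.99, -0.125], [0.477, 0.142, -0.867]]
force: [0.2, 0.6, -0.1]
grip_width: 0.0944
grasp_force: 0.0
```

```bash
cat > d.py <<'E'
from h import *
X=np.array([.57927,.04347,.25482]);a=axis(-14.7);o=env.get_obs();C=np.array(o['eef_rot'])
F=X-.038*a
def rep(h,R=None):
    R=frame(-a,C[:,1]);delta(F+h*a,R)
print(o['joint_pos'].round(1),o['force'].round(1),o['time'],o['grip_width'])
E
python3 -c "
from d import *
rep(.011)"
```

```text
[  6.5  -1.5  99.5 -12.6  54.5  99.2] [ 0.2  0.6 -0.1] 3.5 0.09439071336958677
cm [ 0.01 -0.03  8.77] deg [-0.14  0.12  0.  ] 0.2
```

apply_moves --pt "0 0 2 0 0 0 9.4" --pt "0 0 4 0 0 0 9.4" --pt "0 0 5.5 0 0 0 9.4" --pt "0 0 7 0 0 0 9.4" --pt "0 0 8 0 0 0 9.4" --pt "0 0 8.7 0 0 0 9.4" --pt "0 0 8.7 0 0 0 9.4"

```text
time: 4.2
tool_pos: [0.5921, 0.0391, 0.2311]
eef_rot: [[0.877, -0.003, 0.48], [0.065, -0.99, -0.125], [0.476, 0.141, -0.868]]
force: [-0.8, 0.3, 0.7]
grip_width: 0.094
grasp_force: 0.0
```

apply_moves --pt "0 0 0 0 0 0 4" --pt "0 0 0 0 0 0 4" --pt "0 0 0 0 0 0 4" --pt "0 0 0 0 0 0 4" --pt "0 0 0 0 0 0 4" --pt "0 0 0 0 0 0 4" --squeeze 20

```text
time: 4.8
tool_pos: [0.592, 0.0393, 0.232]
eef_rot: [[0.876, -0.004, 0.481], [0.065, -0.99, -0.125], [0.477, 0.141, -0.867]]
force: [0.5, -0.3, 0.5]
grip_width: 0.0494
grasp_force: 0.0
```

apply_moves --pt "0 0 0 0 0 0 4" --pt "0 0 0 0 0 0 4" --pt "0 0 0 0 0 0 4" --pt "0 0 0 0 0 0 4" --squeeze 20

```text
time: 5.2
tool_pos: [0.592, 0.0393, 0.2319]
eef_rot: [[0.876, -0.003, 0.481], [0.065, -0.99, -0.125], [0.477, 0.141, -0.868]]
force: [-3.3, 2.0, 0.9]
grip_width: 0.0459
grasp_force: 20.0
```

apply_moves --pt "0 0 -0.03 0 0 -8 4" --pt "0 0 -0.06 0 0 -16 4" --pt "0 0 -0.09 0 0 -24 4" --pt "0 0 -0.12 0 0 -32 4" --pt "0 0 -0.16 0 0 -40 4"

```text
time: 5.7
tool_pos: [0.5911, 0.0393, 0.2329]
eef_rot: [[0.671, 0.565, 0.481], [0.69, -0.713, -0.125], [0.272, 0.416, -0.868]]
force: [0.3, 0.0, -1.6]
grip_width: 0.0459
grasp_force: 20.0
```

Low forces, so I'll keep turning.

apply_moves --pt "0 0 -0.03 0 0 -8 4" --pt "0 0 -0.06 0 0 -16 4" --pt "0 0 -0.09 0 0 -24 4" --pt "0 0 -0.12 0 0 -32 4" --pt "0 0 -0.16 0 0 -40 4" --pt "0 0 -0.19 0 0 -48 4" --pt "0 0 -0.22 0 0 -56 4" --pt "0 0 -0.25 0 0 -64 4" --pt "0 0 -0.28 0 0 -72 4" --pt "0 0 -0.31 0 0 -80 4"

```text
time: 6.7
tool_pos: [0.5896, 0.0397, 0.2355]
eef_rot: [[-0.44, 0.759, 0.481], [0.822, 0.556, -0.125], [-0.362, 0.34, -0.868]]
force: [-0.3, -0.4, -1.7]
grip_width: 0.0457
grasp_force: 20.0
```

apply_moves --pt "0 0 -0.03 0 0 -8 4" --pt "0 0 -0.06 0 0 -16 4" --pt "0 0 -0.09 0 0 -24 4" --pt "0 0 -0.12 0 0 -32 4" --pt "0 0 -0.16 0 0 -40 4" --pt "0 0 -0.19 0 0 -48 4" --pt "0 0 -0.22 0 0 -56 4" --pt "0 0 -0.25 0 0 -64 4" --pt "0 0 -0.28 0 0 -72 4" --pt "0 0 -0.31 0 0 -80 4"

```text
time: 7.7
tool_pos: [0.5881, 0.04, 0.2382]
eef_rot: [[-0.824, -0.301, 0.481], [-0.405, 0.906, -0.125], [-0.398, -0.298, -0.868]]
force: [-0.3, -0.5, -1.4]
grip_width: 0.0458
grasp_force: 20.0
```

```bash
python3 -c "
from d import *
rep(.011+.014*200/360)"
```

```text
[   4.7    6.3  100.7  -13.3   45.4 -100.5] [-0.3 -0.5 -1.4] 7.7 0.04578695965486125
cm [-0.08  0.08  0.01] deg [ 0.16 -0.15  0.  ] 0.2
```

apply_moves --pt "0 0 0 0 0 0 7" --pt "0 0 0 0 0 0 7" --pt "0 0 0 0 0 0 7" --pt "0 0 0 0 0 0 7" --pt "0 0 0 0 0 8 7" --pt "0 0 0 0 0 16 7" --pt "0 0 0 0 0 24 7" --pt "0 0 0 0 0 32 7" --pt "0 0 0 0 0 40 7" --pt "0 0 0 0 0 48 7"

```text
time: 8.7
tool_pos: [0.5883, 0.0402, 0.2387]
eef_rot: [[-0.769, 0.42, 0.482], [0.414, 0.902, -0.125], [-0.487, 0.103, -0.867]]
force: [-0.4, -0.6, -0.4]
grip_width: 0.07
grasp_force: 0.0
```

apply_moves --pt "0 0 0 0 0 8 7" --pt "0 0 0 0 0 16 7" --pt "0 0 0 0 0 24 7" --pt "0 0 0 0 0 32 7" --pt "0 0 0 0 0 40 7" --pt "0 0 0 0 0 48 7" --pt "0 0 0 0 0 56 7" --pt "0 0 0 0 0 64 7" --pt "0 0 0 0 0 72 7" --pt "0 0 0 0 0 80 7"

```text
time: 9.7
tool_pos: [0.5883, 0.0402, 0.2387]
eef_rot: [[0.28, 0.83, 0.482], [0.96, -0.251, -0.125], [0.017, 0.497, -0.867]]
force: [-0.4, -0.1, 0.7]
grip_width: 0.0703
grasp_force: 0.0
```

apply_moves --pt "0 0 0 0 0 8 7" --pt "0 0 0 0 0 16 7" --pt "0 0 0 0 0 24 7" --pt "0 0 0 0 0 32 7" --pt "0 0 0 0 0 40 7" --pt "0 0 0 0 0 48 7" --pt "0 0 0 0 0 56 7" --pt "0 0 0 0 0 64 7" --pt "0 0 0 0 0 64 7" --pt "0 0 0 0 0 64 7"

```text
time: 10.7
tool_pos: [0.5883, 0.0402, 0.2387]
eef_rot: [[0.868, 0.122, 0.481], [0.205, -0.971, -0.125], [0.452, 0.207, -0.867]]
force: [0.7, 0.2, 0.6]
grip_width: 0.0702
grasp_force: 0.0
```

```bash
python3 -c "
from d import *
rep(.011+.014*200/360)
f=grab('wrist','w2.png');print(proj(f,[X+.0078*a,F+.0078*a]))"
```

```text
[  4.7   6.3 100.7 -13.3  45.4  91.6] [0.7 0.2 0.6] 10.7 0.07024084416600317
cm [ 0.02 -0.09  0.05] deg [-0.13  0.13  0.  ] 0.2
[[312.87946094 257.48913104]
 [313.48124087 232.80540965]]
```

View pics/w2.png

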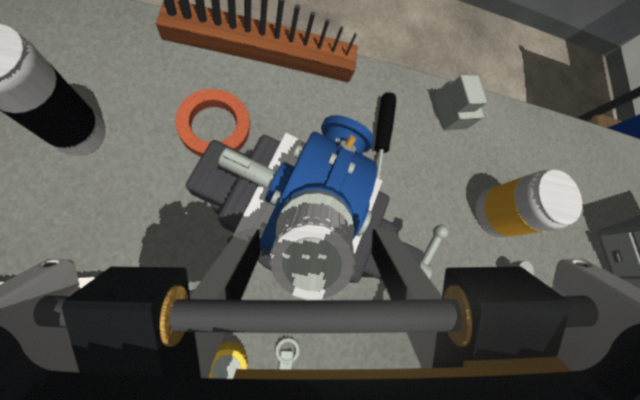

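The cap sits between the open fingers, with its top at about (313,260) against a predicted (313,257). It has risen along the thread as planned, so I'll close and do the second stroke.

apply_moves --pt "0 0 0 0 0 0 4" --pt "0 0 0 0 0 0 4" --pt "0 0 0 0 0 0 4" --pt "0 0 0 0 0 0 4" --pt "0 0 0 0 0 0 4" --pt "0 0 0 0 0 0 4" --pt "0 0 0 0 0 0 4" --squeeze 20

```text
time: 11.45
tool_pos: [0.5882, 0.0402, 0.2386]
eef_rot: [[0.869, 0.119, 0.481], [0.202, -0.971, -0.125], [0.453, 0.206, -0.868]]
force: [-0.7, -1.5, 0.3]
grip_width: 0.0455
grasp_force: 20.0
```

apply_moves --pt "0 0 -0.03 0 0 -8 4" --pt "0 0 -0.06 0 0 -16 4" --pt "0 0 -0.09 0 0 -24 4" --pt "0 0 -0.12 0 0 -32 4" --pt "0 0 -0.16 0 0 -40 4" --pt "0 0 -0.19 0 0 -48 4" --pt "0 0 -0.22 0 0 -56 4" --pt "0 0 -0.25 0 0 -64 4" --pt "0 0 -0.28 0 0 -72 4" --pt "0 0 -0.31 0 0 -80 4"

```text
time: 12.45
tool_pos: [0.5866, 0.0408, 0.2411]
eef_rot: [[0.029, 0.876, 0.481], [0.992, 0.036, -0.125], [-0.127, 0.48, -0.868]]
force: [-2.8, 0.7, -0.9]
grip_width: 0.0453
grasp_force: 20.0
```

apply_moves --pt "0 0 -0.03 0 0 -8 4" --pt "0 0 -0.06 0 0 -16 4" --pt "0 0 -0.09 0 0 -24 4" --pt "0 0 -0.12 0 0 -32 4" --pt "0 0 -0.16 0 0 -40 4" --pt "0 0 -0.19 0 0 -48 4" --pt "0 0 -0.22 0 0 -56 4" --pt "0 0 -0.25 0 0 -64 4" --pt "0 0 -0.28 0 0 -72 4" --pt "0 0 -0.28 0 0 -72 4"

```text
time: 13.45
tool_pos: [0.5854, 0.041, 0.2438]
eef_rot: [[-0.823, 0.301, 0.481], [0.276, 0.953, -0.125], [-0.497, 0.03, -0.867]]
force: [-0.4, -0.2, 0.2]
grip_width: 0.0454
grasp_force: 20.0
```

```bash
python3 -c "
from d import *
rep(.011+.014*352/360)"
```

```text
[  4.8   5.6 100.6 -13.2  46.1 -60.4] [-0.4 -0.2  0.2] 13.45 0.045379453991207255
cm [0.02 0.08 0.05] deg [ 0.06 -0.17  0.  ] 0.2
```

apply_moves --pt "0 0 -0.04 0 0 -8 4" --pt "0 0 -0.08 0 0 -16 4" --pt "0 0 -0.15 0 0 -16 4" --pt "0 0 -0.25 0 0 -16 4" --pt "0 0 -0.25 0 0 -16 4"

```text
time: 13.95
tool_pos: [0.5842, 0.0413, 0.246]
eef_rot: [[-0.874, 0.069, 0.481], [0.009, 0.992, -0.125], [-0.486, -0.105, -0.868]]
force: [0.8, -0.7, -2.1]
grip_width: 0.0453
grasp_force: 20.0
```

apply_moves --pt "0 0 -0.3 0 0 0 4" --pt "0 0 -0.6 0 0 0 4" --pt "0 0 -1.0 0 0 0 4" --pt "0 0 -1.5 0 0 0 4"

```text
time: 14.35
tool_pos: [0.5768, 0.0432, 0.2593]
eef_rot: [[-0.874, 0.065, 0.481], [0.005, 0.992, -0.125], [-0.486, -0.107, -0.868]]
force: [0.3, -0.0, -1.0]
grip_width: 0.0456
grasp_force: 20.0
```

apply_moves --pt "0 0 -1 0 0 0 4" --pt "0 0 -2 0 0 0 4" --pt "0 0 -3 0 0 0 4" --pt "0 0 -4 0 0 0 4" --pt "0 0 -6 0 0 0 4" --pt "0 0 -8 0 0 0 4" --pt "0 0 -8 0 0 0 4" --pt "0 0 -8 0 0 0 4"

```text
time: 15.15
tool_pos: [0.5385, 0.0532, 0.3283]
eef_rot: [[-0.874, 0.065, 0.482], [0.004, 0.992, -0.125], [-0.486, -0.107, -0.867]]
force: [0.3, -0.8, -2.4]
grip_width: 0.0456
grasp_force: 20.0
```

```bash
python3 -c "
from d import *
print(o['tool_pos'])
f=grab('wrist','w3.png');g=grab('top','t3.png')
P=np.array(o['tool_pos']);w=-C[:,2];print(proj(f,[P+.027*w,P-.011*w]),proj(g,[P+.027*w]))
cv2.imwrite('pics/c3.png',np.hstack([cv2.resize(f['img'],(480,300)),cv2.resize(g['img'][130:280,220:380],(320,300))])[:,:,::-1])
t=g
q=[0.4358,-.3267,.12]
delta(q,frame(np.array([0,0,-1.]),C[:,1]))
"
```

```text
[  7.   -3.5  98.8 -12.5  57.3 -76.7] [ 0.3 -0.8 -2.4] 15.15 0.04557069846524515
[0.5384737  0.05320579 0.32830074]
[[316.6353358  261.02651823]
 [316.42860023 235.84841347]] [[277.81128187 230.57023181]]
cm [ 18.86 -36.11  17.83] deg [-6.04 29.14  1.57] 29.8
```

View pics/c3.png

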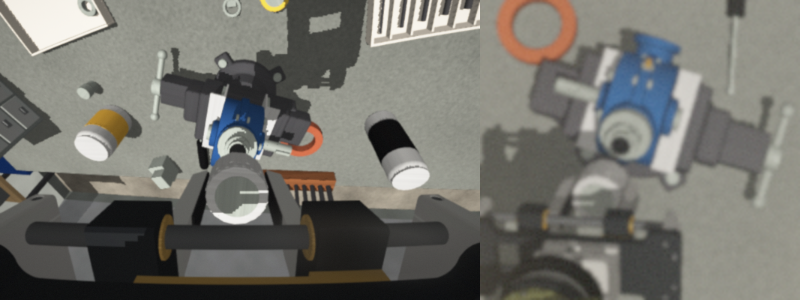

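The cap is free and held straight in the fingers: the wrist half shows it at (240,190) and the top half shows the bare neck at (622,140). Next I'll carry it to the tray while turning it upright.

apply_moves --pt "1.9 -3.6 1.8 -0.6 2.9 0.2 4" --pt "3.8 -7.2 3.6 -1.2 5.8 0.3 4" --pt "5.7 -10.8 5.3 -1.8 8.7 0.5 4" --pt "7.5 -14.4 7.1 -2.4 11.7 0.6 4" --pt "9.4 -18.1 8.9 -3 14.6 0.8 4" --pt "11.3 -21.7 10.7 -3.6 17.5 0.9 4" --pt "13.2 -25.3 12.5 -4.2 20.4 1.1 4" --pt "15.1 -28.9 14.3 -4.8 23.3 1.3 4" --pt "17 -32.5 16 -5.4 26.2 1.4 4" --pt "18.9 -36.1 17.8 -6 29.1 1.6 4"

```text
time: 16.25
tool_pos: [0.4347, -0.3281, 0.119]
eef_rot: [[-0.998, 0.066, -0.001], [0.066, 0.998, 0.001], [0.001, 0.001, -1.0]]
force: [1.2, -0.2, -1.3]
grip_width: 0.0455
grasp_force: 20.0
```

apply_moves --pt "0 0 0 0 0 0 4" --pt "0 0 0 0 0 0 4" --pt "0 0 0 0 0 0 4"

```text
time: 16.55
tool_pos: [0.4359, -0.3258, 0.121]
eef_rot: [[-0.998, 0.065, 0.003], [0.065, 0.998, -0.001], [-0.003, -0.0, -1.0]]
force: [-0.1, -0.2, -0.9]
grip_width: 0.0459
grasp_force: 20.0
```

```bash
python3 -c "
from h import *
o=env.get_obs();C=np.array(o['eef_rot']);print(o['joint_pos'].round(1),o['force'])
t=grab('top');s=grab('scene','s4.png')
delta([.435,-.331,.12],frame(np.array([0,0,-1.]),C[:,1]))
g=s['img'][150:300,110:270];cv2.imwrite('pics/c4.png',cv2.resize(g,(640,600),interpolation=2)[:,:,::-1])
"
```

```text
[-4.07e+01  2.12e+01  9.36e+01  1.00e-01  6.50e+01 -1.27e+02] [-0.1301523  -0.15736324 -0.8693923 ]
cm [ 0.08 -0.54  0.16] deg [-0.06  0.19  0.04] 0.2
```

View pics/c4.png

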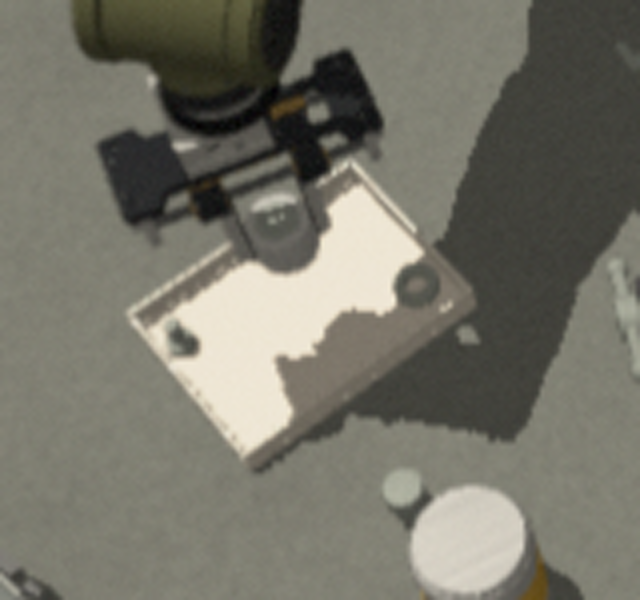

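The cap is held upright above the tray, and the bearing (415,285) and the bolt (180,338) are in their corners. Next I'll lower it until it touches.

apply_moves --pt "0 -0.2 2 0 0.2 0 4" --pt "0 -0.5 4 0 0.2 0 4" --pt "0 -0.5 6 0 0.2 0 4" --pt "0 -0.5 8 0 0.2 0 4" --pt "0 -0.5 9.2 0 0.2 0 4" --pt "0 -0.5 9.8 0 0.2 0 4" --pt "0 -0.5 9.8 0 0.2 0 4" --pt "0 -0.5 9.8 0 0.2 0 4"

```text
time: 17.45
tool_pos: [0.4359, -0.3317, 0.0237]
eef_rot: [[-0.998, 0.065, -0.0], [0.065, 0.998, -0.001], [0.0, -0.001, -1.0]]
force: [-0.8, 0.6, -1.5]
grip_width: 0.0453
grasp_force: 20.0
```

apply_moves --pt "0 0 0.1 0 0 0 4" --pt "0 0 0.2 0 0 0 4" --pt "0 0 0.3 0 0 0 4" --pt "0 0 0.4 0 0 0 4" --pt "0 0 0.4 0 0 0 4"

```text
time: 17.95
tool_pos: [0.4354, -0.3314, 0.0187]
eef_rot: [[-0.998, 0.065, -0.002], [0.065, 0.998, -0.0], [0.002, -0.0, -1.0]]
force: [-0.9, 0.5, -0.9]
grip_width: 0.0453
grasp_force: 20.0
```

apply_moves --pt "0 0 0.1 0 0 0 4" --pt "0 0 0.2 0 0 0 4" --pt "0 0 0.2 0 0 0 4"

```text
time: 18.25
tool_pos: [0.4354, -0.3314, 0.0167]
eef_rot: [[-0.998, 0.065, -0.002], [0.065, 0.998, -0.0], [0.002, -0.0, -1.0]]
force: [0.6, 0.3, -1.6]
grip_width: 0.0454
grasp_force: 20.0
```

apply_moves --pt "0 0 0.1 0 0 0 4" --pt "0 0 0.1 0 0 0 4"

```text
time: 18.45
tool_pos: [0.4355, -0.3314, 0.0157]
eef_rot: [[-0.998, 0.065, -0.002], [0.065, 0.998, -0.0], [0.002, -0.0, -1.0]]
force: [0.1, 0.0, -1.9]
grip_width: 0.0455
grasp_force: 20.0
```

apply_moves --pt "0 0 0.1 0 0 0 4" --pt "0 0 0.1 0 0 0 4"

```text
time: 18.65
tool_pos: [0.4355, -0.3315, 0.0148]
eef_rot: [[-0.998, 0.065, -0.001], [0.065, 0.998, -0.0], [0.001, -0.0, -1.0]]
force: [-0.2, 0.1, -1.4]
grip_width: 0.0454
grasp_force: 20.0
```

apply_moves --pt "0 0 0.1 0 0 0 4" --pt "0 0 0.1 0 0 0 4"

```text
time: 18.85
tool_pos: [0.4355, -0.3316, 0.0145]
eef_rot: [[-0.998, 0.065, -0.001], [0.065, 0.998, -0.0], [0.001, -0.0, -1.0]]
force: [-4.3, 2.4, 9.5]
grip_width: 0.0452
grasp_force: 20.0
```

apply_moves --pt "0 0 0.05 0 0 0 4" --pt "0 0 0.05 0 0 0 4"

```text
time: 19.05
tool_pos: [0.4354, -0.3316, 0.0145]
eef_rot: [[-0.998, 0.065, -0.002], [0.065, 0.998, -0.0], [0.001, -0.0, -1.0]]
force: [-7.1, 3.7, 14.8]
grip_width: 0.0459
grasp_force: 20.0
```

Contact. Back off slightly, open, withdraw.

apply_moves --pt "0 0 -0.1 0 0 0 4" --pt "0 0 -0.1 0 0 0 5" --pt "0 0 -0.1 0 0 0 7.5" --pt "0 0 -0.1 0 0 0 7.5" --pt "0 0 -0.1 0 0 0 7.5" --pt "0 0 -0.1 0 0 0 7.5" --pt "0 0 -0.1 0 0 0 7.5" --pt "0 0 -0.1 0 0 0 7.5"

```text
time: 19.85
tool_pos: [0.4355, -0.3315, 0.0143]
eef_rot: [[-0.998, 0.065, -0.001], [0.065, 0.998, -0.0], [0.001, -0.0, -1.0]]
force: [0.4, 0.4, 0.1]
grip_width: 0.0751
grasp_force: 0.0
```

apply_moves --pt "0 0 -1 0 0 0 7.5" --pt "0 0 -3 0 0 0 7.5" --pt "0 0 -6 0 0 0 7.5" --pt "0 0 -10 0 0 0 7.5" --pt "0 0 -14 0 0 0 7.5" --pt "0 0 -17 0 0 0 7.5" --pt "0 0 -17 0 0 0 7.5" --pt "0 0 -17 0 0 0 7.5"

```text
time: 20.65
tool_pos: [0.4357, -0.3314, 0.1849]
eef_rot: [[-0.998, 0.066, -0.001], [0.066, 0.998, -0.001], [0.001, -0.001, -1.0]]
force: [0.5, 0.0, 0.3]
grip_width: 0.0751
grasp_force: 0.0
```

```bash
python3 -c "
from h import *
f=grab('wrist');s=grab('scene')
cv2.imwrite('pics/c5.png',np.hstack([cv2.resize(f['img'],(480,300)),cv2.resize(s['img'][160:280,130:250],(300,300))])[:,:,::-1])
"
```

```text
(no output)
```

View pics/c5.png

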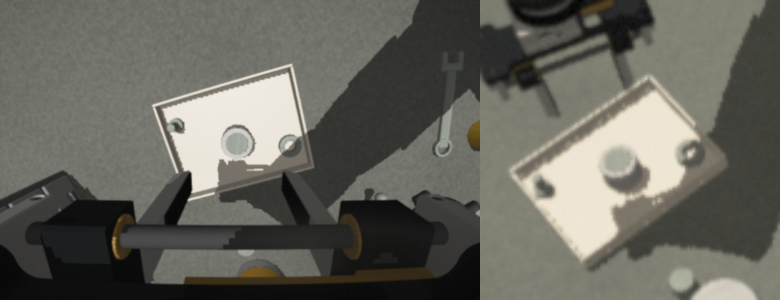

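The cap stands upright in the middle of the tray (wrist half (238,142), scene half (618,165)), and the gripper is clear.

```bash
python3 -c "
from h import *
print(job.job_done())"
```

```text
the job is handed in; nothing more can be done
None
```

I unscrewed the cap by its thread, lifted it clear and stood it upright on its open end mid-tray. The bystanders weren't touched, and the job is handed in at about 21 s on the robot's clock; the hand-in returned no verdict.

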